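# Unlock the blue parts case

### The job

Unlock the dark blue parts case so that its lid can be opened: first slide its orange keeper fully out of the way, then turn its steel lid handle, which the keeper blocks, a full quarter turn until it points straight at the front of the case. Leave both there and let go, and do not touch the green case beside it.

Things in the scene. Friction and masses are not known exactly. Their poses are not given: they have to be found in the camera images.
- blue_case: Dark blue parts case, fixed, 226 (x) x 286 (y) x 85 mm high, lid top flat. Origin: centre of its underside; z up, -x is the front (black carrying handle), turned towards the robot within 15 degrees. Left or right of the green case. In its frame the handle pivots at x 30, y -70 mm. A loose bearing (42 mm wide, 12 high) lies on the lid's rear corner at about x 78, y -105 mm.
- keeper (a joint): Orange keeper of the blue case: slides along the case's +y, away from the handle's pivot. 0 = in, 0.035 m = fully out, at its stop; starts at 0 to 0.006. Its finger stands before the handle's tip and frees it only from about 0.02 m on. It rises 15 mm over the lid, takes about 3 N and stays where left.
- keeper_knob (a point): Middle of the keeper's upright orange knob, a round post 16 mm in diameter from 15 to 54 mm over the lid; this point is on its axis, 35 mm over the lid, at x 30, y 75 mm (plus the keeper's value) in the case's frame. Axes as the case's.
- handle (a joint): Steel lid handle of the blue case: flat arm 20 mm wide, top 14 mm over the lid, tip 100 mm from its vertical pivot. 0 (start) = locked, arm along the case's +y; pi/2 = unlocked, at its stop, arm along the case's -x, to the front. Turns counter-clockwise seen from above, takes about 2 N at the knob, stays where left.
- handle_knob (a point): Middle of the handle's upright black knob, a round post 16 mm in diameter from 14 to 54 mm over the lid, fixed on the arm 80 mm from the pivot; this point is on its axis, 35 mm over the lid. Axes turn with the arm; as the case's at 0.
- green_case: Green parts case, fixed, same size, keeper and handle as the blue one, standing beside it, at least a centimetre apart. Origin: centre of its underside; axes as for the blue case. Not to be touched.

How it is judged:
By the outcome, as a careful person would: the job done as asked, in the order asked, and still so for the second after the job is handed in, with the robot touching nothing.
It also fails if it takes over 43 s, if anything falls off the work surface, if the arm or the gripper's body presses on something with over 40 N, if the wrist force passes 120 N, or if a joint passes its speed limit or range.

### The arm

A 7-joint arm with a two-finger parallel gripper is mounted at the origin on the work surface. World frame = base frame: x ahead of the robot, y to its left, z up, the work surface at z = 0. Lengths are in m, angles in rad, forces in N, time in s.
With the tool pointing down it reaches from about 0.425 to 1.025 m from the base axis. Payload 9.4 kg.
Tool frame: the origin (TCP) lies on the centre line of the jaws, within the pads' length; the fingertips stand 14 mm ahead of it and the grasp point (between the pads) lies 5 mm behind it; z points along the fingers, y is the direction in which the jaws open and shut (so a half turn about z gives the same grasp; the last joint's range is limited). The gripper opens to 85 mm and grips with 20 to 120 N. Pads are 22 mm wide; open, the fingers measure 114 mm over their backs; the gripper's body (76 mm by 85 mm) begins 54 mm behind the grasp point. The pads swing forward as they close: fully open they stand 13 mm farther back than shut.
Start: joints at [-1.417, 0.599, -0.003, 1.599, 0.002, 0.943, -0.08], TCP at [0.166, 0.706, 0.245] pointing down, gripper open.
Joint ranges: [-2.57, 2.57], [-0.35, 1.97], [-1.29, 1.29], [0.11, 2.56], [-1.05, 4.19], [0.11, 1.86], [-2.63, 2.63]. Speed limits (rad/s): [2.22, 2.22, 3.01, 3.01, 3.14, 3.14, 3.14].

### API

Orientations are given as a unit quaternion [x, y, z, w].
In Python, from station import manip, cams, ticket gives the robot as it stands.
- The arm moves only by the tool move_arm, never from a script. Its argument "rows" is a list of rows, each a list of 3 entries, a list of its own where there are three numbers: the shift along the tool's x, y, z in mm, then the turn, a rotation vector about the tool's x, y, z in rad, then the closure, from -1 (fully open) to 1 (shut), so that 0 is half open. In form: [[[dx, dy, dz], [wx, wy, wz], fingers], ...]. A call has exactly 8 rows; each row shifts and turns the commanded pose from where the row before left it, along the tool's axes as they then stand; what a row does not reach is not made up. A row lasts 1/10 s, in which the tool goes at most 50 mm and 8.59 degrees, less where a joint would pass 70% of its speed; a pose out of reach is approached as far as the arm can. A call is refused whole if a number of a shift passes 50 or a number of a turn 0.15, either way. A call with a gripper value outside its range is refused whole. The fingers move at their own pace and stop on an object; "force" is the grip in N (left out, the last holds). Time passes only in rows, so rows that do not move let the fingers close, or fill a call up. It gives the time, the measured TCP pose, the force and the opening at its end, in the units of the state.
- manip.get_obs(): the state, without advancing time (a new reading comes with each control period).
- cams.get_image(name): name is "scene" or "top" or "wrist"; returns a dict with "frame" (480x640x3 uint8, red, green, blue), "mtx" (3x3 intrinsics, pixels), "rvec" (rotation vector, rad) and "tvec" (3), from world to camera coordinates, as OpenCV has them; the wrist camera has in their place "T_tool_cam" (4x4, takes a point from camera to tool coordinates, whose origin is the TCP and whose axes are the flange's). Camera axes: x right, y down, z forward; pixel columns grow to the right and rows downward; lengths in m; the calibration is good to about 2 mm. A picture is of the moment at which its call begins: read the wrist's pose just before it. There is no depth.
- ticket.hand_in(): hands the job in, once; it reports no verdict.
The state is a dict: "clock": time; "q": joint angles; "qd": joint speeds; "tau": joint torques, N m; "eef_pos": TCP position; "tool_rot": TCP orientation; "ft_force": force on the tool from outside, world axes, zero at the start; "ft_torque": the same for the moment, N m; "finger_gap": finger opening in m.
Only numpy, scipy, OpenCV 4.12 (cv2) and the standard library are available. Lean on these libraries where they do the work, as an engineer would, in place of code of your own. Each camera call takes 0.05 s, during which the arm holds its last target.

## Working session

There is one attempt and no reset: what is moved stays moved. The work goes in short steps, Python scripts to look and compute and a tool call to move; the robot and the scene stay as the last step left them, time stands still between calls to the robot, and variables do not carry over. Pictures are saved under pics/ and viewed, and the job is handed in when it is done.

Besides the shell and the picture viewer there is one more tool, called as name(argument=value, ...) on one line, values as JSON. move_arm: Moves the arm, as the interface text tells. Its arguments: {"type":"object","properties":{"rows":{"type":"array","items":{"type":"array"}},"force":{"type":"number"}},"required":["rows"]}

```bash
ls; mkdir -p pics; python3 - <<'E'
from station import manip, cams
import cv2,numpy as np
o=manip.get_obs(); print({k:np.round(v,3) for k,v in o.items()})
for n in ("scene","top"):
    d=cams.get_image(n); cv2.imwrite(f"pics/{n}0.png",d["frame"][:,:,::-1]); print(n,d["mtx"].tolist(),np.ravel(d["rvec"]),np.ravel(d["tvec"]))
E
```

```text
pics
{'clock': np.float64(0.0), 'q': array([-1.417,  0.6  , -0.003,  1.6  ,  0.002,  0.943, -0.08 ]), 'qd': array([ 0.001, -0.001, -0.001,  0.002,  0.   , -0.   , -0.   ]), 'tau': array([-0.0000e+00, -7.7645e+01,  1.5650e+00, -2.5802e+01,  1.2000e-02,
        9.0000e-03, -0.0000e+00]), 'eef_pos': array([0.166, 0.705, 0.244]), 'tool_rot': array([ 0.115,  0.993, -0.001, -0.   ]), 'ft_force': array([-0.438,  0.615, -0.84 ]), 'ft_torque': array([-0.046, -0.008,  0.03 ]), 'finger_gap': np.float64(0.086)}
scene [[454.42440837209847, 0.0, 318.5257936446106], [0.0, 454.42440837209847, 250.16243187802112], [0.0, 0.0, 1.0]] [ 1.23573932  2.26652856 -0.977346  ] [ 0.31646097 -0.25012448  1.19744107]
top [[440.6704973293177, 0.0, 312.78912094583177], [0.0, 440.6704973293177, 235.6483138092528], [0.0, 0.0, 1.0]] [ 1.90286775 -2.29563013  0.25998129] [0.09667439 0.61049194 0.81428114]
```

View pics/scene0.png

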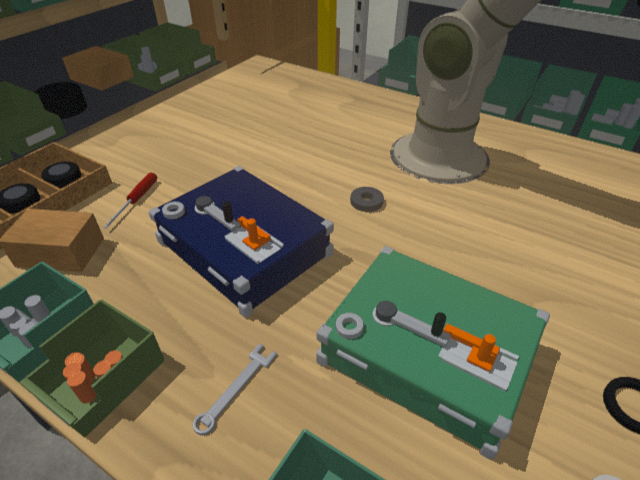

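View pics/top0.png

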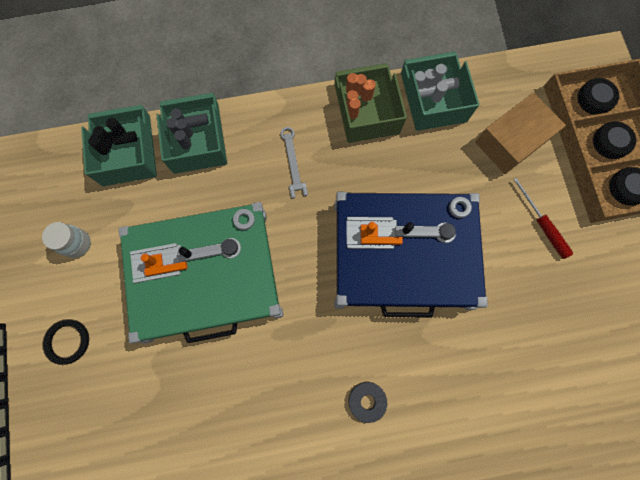

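The top view shows the blue case with its lid corners near (338,194), (480,195), (485,305) and (338,304). The handle pivot is near (446,232), the handle knob near (408,228) and the keeper knob near (370,230). I'll zoom in to fit the pose.

```bash
python3 - <<'E'
import cv2
t=cv2.imread("pics/top0.png")[180:320,325:500]; cv2.imwrite("pics/topz.png",cv2.resize(t,None,fx=4.2,fy=4.2,interpolation=cv2.INTER_CUBIC))
t=cv2.imread("pics/scene0.png")[160:315,145:340]; cv2.imwrite("pics/scz.png",cv2.resize(t,None,fx=3.8,fy=3.8,interpolation=cv2.INTER_CUBIC))
E
```

```text
(no output)
```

View pics/topz.png

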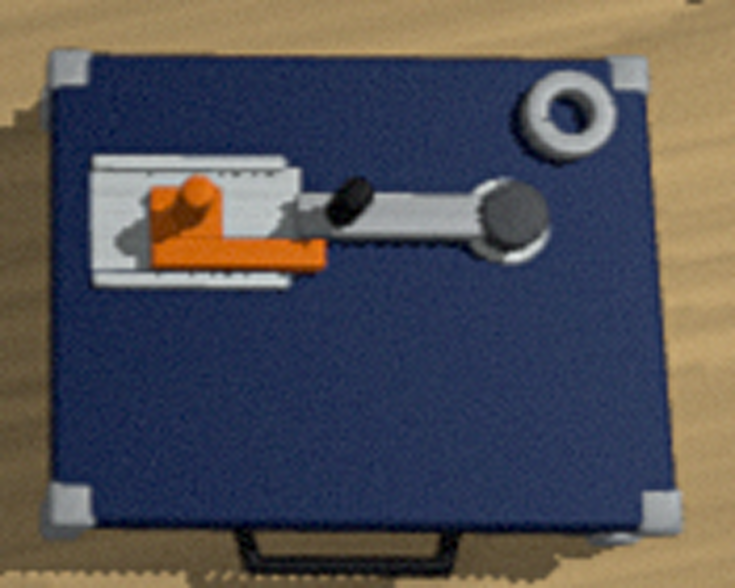

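View pics/scz.png

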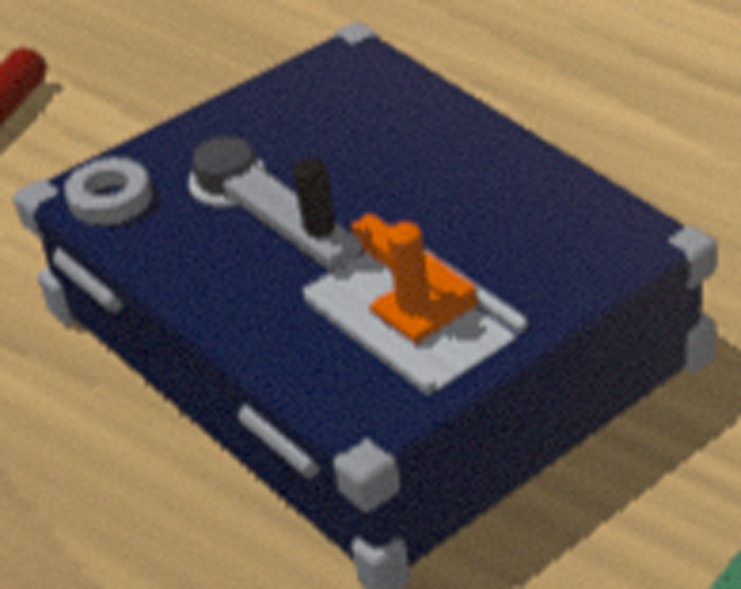

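```bash
cat > h.py <<'E'
import numpy as np,cv2
from scipy.spatial.transform import Rotation as R
K={'scene':([[454.424,0,318.526],[0,454.424,250.162],[0,0,1]],[1.23573932,2.26652856,-.977346],[.31646097,-.25012448,1.19744107]),
'top':([[440.6705,0,312.7891],[0,440.6705,235.6483],[0,0,1]],[1.90286775,-2.29563013,.25998129],[.09667439,.61049194,.81428114])}
def proj(n,P):
    k,r,t=map(np.array,K[n]); return cv2.projectPoints(np.float64(P).reshape(-1,3),r,t,k,None)[0][:,0]
def c2w(p,P):
    P=np.float64(P).reshape(-1,3); c,s=np.cos(p[2]),np.sin(p[2])
    return np.c_[p[0]+c*P[:,0]-s*P[:,1],p[1]+s*P[:,0]+c*P[:,1],P[:,2]]
E
python3 - <<'E'
from h import *
from scipy.optimize import least_squares
L=.085
cor=[[.113,.143,L],[.113,-.143,L],[-.113,-.143,L],[-.113,.143,L]]
hk=[.030,.010]
def body(s): return cor+[hk+[L+.054],hk+[L+.014],[.030,.075+s,L+.054]]
tz=np.array([[52,57],[647,60],[665,527],[51,524],[356,186],[340,215],[200,186]])/4.2+[325,180]
sz=np.array([[370,450],[45,197],[355,40],[682,243],[310,164],[320,232],[404,231]])/3.8+[145,160]
def f(p,w=('top','scene')):
    r=[]
    if 'top' in w: r.append(proj('top',c2w(p,body(p[3])))-tz)
    if 'scene' in w: r.append(proj('scene',c2w(p,body(p[3])))-sz)
    return np.concatenate(r).ravel()
for w in (('top','scene'),('top',),('scene',)):
    s=least_squares(f,[.6,0,0,0],args=(w,),loss='soft_l1'); print(w,s.x,np.degrees(s.x[2])); print(np.round(f(s.x,w).reshape(-1,2),1).tolist())
p=least_squares(f,[.6,0,0,0],loss='soft_l1').x
print(c2w(p,[[.03,-.07,.12],[.03,.01,.12],[.03,.075+p[3],.12],[-.05,-.07,.12],[.078,-.105,.085]]))
E
```

```text
('top', 'scene') [ 0.55625331 -0.19972756 -0.19548891  0.00449978] -11.200689459744117
[[-0.9, -1.8], [-0.7, -1.4], [4.1, 0.7], [-0.4, 0.0], [-0.1, 1.2], [-0.6, -0.6], [-0.4, 0.9], [-2.0, 7.5], [-8.7, -1.3], [0.3, -5.6], [9.1, -1.6], [-0.3, -0.0], [0.1, -0.8], [-0.2, -0.6]]
('top',) [ 0.5561041  -0.20014449 -0.20033135  0.00431117] -11.47814066249984
[[-0.4, -2.0], [-0.2, -1.0], [4.0, 1.1], [-0.4, -0.3], [0.2, 1.2], [-0.3, -0.5], [-0.0, 0.8]]
('scene',) [ 0.55727747 -0.19813704 -0.18846388  0.00370543] -10.798184694507688
[[-0.9, 8.2], [-8.8, -0.3], [0.0, -5.1], [9.6, -1.4], [0.1, 0.6], [0.5, -0.2], [0.2, -0.3]]
[[ 0.57208466 -0.27422164  0.12      ]
 [ 0.58762435 -0.19574541  0.12      ]
 [ 0.60112442 -0.12756941  0.12      ]
 [ 0.49360843 -0.25868195  0.12      ]
 [ 0.61237178 -0.3178788   0.085     ]]
```

The residuals show that the 226 x 286 outline includes the corner caps. I'll refit using the cap corners.

```bash
python3 - <<'E'
from h import *
from scipy.optimize import least_squares
L=.085
cor=[[.113,.143,L],[.113,-.143,L],[-.113,-.143,L],[-.113,.143,L]]
hk=[.030,.010]
def body(s): return cor+[hk+[L+.054],hk+[L+.014],[.030,.075+s,L+.054]]
tz=np.array([[49,49],[647,56],[682,532],[49,529],[356,186],[340,215],[200,186]])/4.2+[325,180]
sz=np.array([[364,478],[14,192],[355,23],[716,238],[310,164],[320,232],[404,231]])/3.8+[145,160]
def f(p,w=('top','scene')):
    r=[]
    if 'top' in w: r.append(proj('top',c2w(p,body(p[3])))-tz)
    if 'scene' in w: r.append(proj('scene',c2w(p,body(p[3])))-sz)
    return np.concatenate(r).ravel()
for w in (('top','scene'),('top',),('scene',)):
    s=least_squares(f,[.6,0,0,0],args=(w,),loss='soft_l1'); print(w,s.x,np.degrees(s.x[2])); print(np.round(f(s.x,w).reshape(-1,2),1).tolist())
p=least_squares(f,[.6,0,0,0],loss='soft_l1').x
print(c2w(p,[[.03,-.07,.12],[.03,.01,.12],[.03,.075+p[3],.12],[-.05,-.07,.12],[.078,-.105,.085]]))
E
```

```text
('top', 'scene') [ 0.55609986 -0.19977083 -0.19669896  0.00459717] -11.270020258836919
[[-0.1, 0.1], [-0.6, -0.3], [-0.0, -0.3], [0.1, -1.2], [-0.0, 1.3], [-0.5, -0.5], [-0.4, 0.9], [-0.5, 0.1], [-0.5, -0.1], [0.5, -1.1], [0.1, -0.2], [-0.3, -0.1], [0.1, -0.9], [-0.2, -0.6]]
('top',) [ 0.55599314 -0.20009818 -0.19898618  0.00425101] -11.401068580138842
[[0.2, 0.0], [-0.2, -0.1], [0.1, -0.1], [0.1, -1.3], [0.2, 1.3], [-0.3, -0.5], [-0.0, 0.9]]
('scene',) [ 0.55672599 -0.19909838 -0.19409684  0.00497099] -11.120929919725244
[[-0.2, 0.5], [-0.6, 0.4], [0.3, -0.9], [0.3, -0.1], [-0.2, 0.2], [0.2, -0.6], [0.1, -0.2]]
[[ 0.57184107 -0.27428401  0.12      ]
 [ 0.58747571 -0.19582665  0.12      ]
 [ 0.60107729 -0.12757152  0.12      ]
 [ 0.4933837  -0.25864937  0.12      ]
 [ 0.61207533 -0.31798989  0.085     ]]
```

Fit is under 1 px, with the blue case at (0.556, -0.200) and yaw -11.3°. I'll travel high toward the keeper knob.

move_arm(rows=[[[-10,-12,-5],[0,0,0],-1],[[-25,-29,-5],[0,0,0],-1],[[-25,-29,-5],[0,0,0],-1],[[-25,-29,-5],[0,0,0],-1],[[-25,-29,-5],[0,0,0],-1],[[-25,-29,0],[0,0,0],-1],[[-25,-29,0],[0,0,0],-1],[[-25,-29,0],[0,0,0],-1]])

```text
clock: 0.9
eef_pos: [0.2976, 0.4514, 0.2707]
tool_rot: [0.115, 0.993, 0.0, 0.0]
ft_force: [0.7, -0.2, -0.0]
finger_gap: 0.0855
```

move_arm(rows=[[[-27,-31,0],[0,0,0],-1],[[-27,-31,0],[0,0,0],-1],[[-27,-31,0],[0,0,0],-1],[[-27,-31,0],[0,0,0],-1],[[-27,-31,0],[0,0,0],-1],[[-27,-31,0],[0,0,0],-1],[[-27,-31,0],[0,0,0],-1],[[-27,-31,0],[0,0,0],-1]])

```text
clock: 1.7
eef_pos: [0.4503, 0.1607, 0.2707]
tool_rot: [0.115, 0.993, 0.0, 0.0]
ft_force: [1.2, 0.9, -0.1]
finger_gap: 0.0853
```

move_arm(rows=[[[-27,-31,0],[0,0,-0.017],-0.5],[[-27,-31,0],[0,0,-0.017],-0.5],[[-27,-31,0],[0,0,0],-0.5],[[-27,-31,0],[0,0,0],-0.5],[[-27,-31,0],[0,0,0],-0.5],[[-27,-31,0],[0,0,0],-0.5],[[-27,-31,0],[0,0,0],-0.5],[[-12,-15,0],[0,0,0],-0.5]])

```text
clock: 2.5
eef_pos: [0.6004, -0.1092, 0.2706]
tool_rot: [0.1, 0.995, -0.001, 0.0]
ft_force: [-0.1, 0.3, -0.6]
finger_gap: 0.064
```

```bash
cat >> h.py <<'E'
BP=[.5561,-.1998,-.1967]
def need(x,y,z,ang_deg):
    from station import manip
    o=manip.get_obs(); M=R.from_quat(o['tool_rot']); m=M.as_matrix()
    d=(np.array([x,y,z])-o['eef_pos'])*1000
    ya=np.degrees(np.arctan2(m[1,1],m[0,1]))
    # desired: z down, y at angle
    a=np.radians(ang_deg); Y=np.array([np.cos(a),np.sin(a),0]);Z=np.array([0,0,-1.]);X=np.cross(Y,Z)
    T=R.from_matrix(np.c_[X,Y,Z])
    print('clock',round(float(o['clock']),2),'pos',np.round(o['eef_pos'],4),'yang',ya,'gap',o['finger_gap'],'F',np.round(o['ft_force'],1),'q',np.round(o['q'],2))
    print('shift tool mm',np.round(m.T@d,1),'turn',np.round((M.inv()*T).as_rotvec(),3), 'world mm',np.round(d,1))
def shot(n,f):
    from station import cams
    d=cams.get_image(n); cv2.imwrite(f"pics/{f}.png",d['frame'][:,:,::-1]); return d
E
python3 - <<'E'
from h import *
need(.6011,-.1276,.122,78.7)
d=shot('wrist','w1'); print(d['mtx'],d['T_tool_cam'])
shot('top','t1')
E
```

```text
clock 2.5 pos [ 0.6004 -0.1092  0.2706] yang 78.4817730434796 gap 0.06396810466878888 F [-0.1  0.3 -0.6] q [-0.02  0.44  0.16  1.85 -0.08  0.86  1.54]
shift tool mm [ -4.2 -17.7 148.6] turn [-0.001  0.001 -0.004] world mm [   0.7  -18.4 -148.6]
[[378.02965417   0.         319.42830051]
 [  0.         378.02965417 242.97900611]
 [  0.           0.           1.        ]] [[-1.65523457e-03 -9.45455666e-01 -3.25746596e-01  8.39538749e-02]
 [ 9.99997552e-01 -1.08661689e-03 -1.92751799e-03 -1.54215987e-04]
 [ 1.46842105e-03 -3.25748989e-01  9.45455150e-01 -1.28931093e-01]
 [ 0.00000000e+00  0.00000000e+00  0.00000000e+00  1.00000000e+00]]
```

View pics/w1.png

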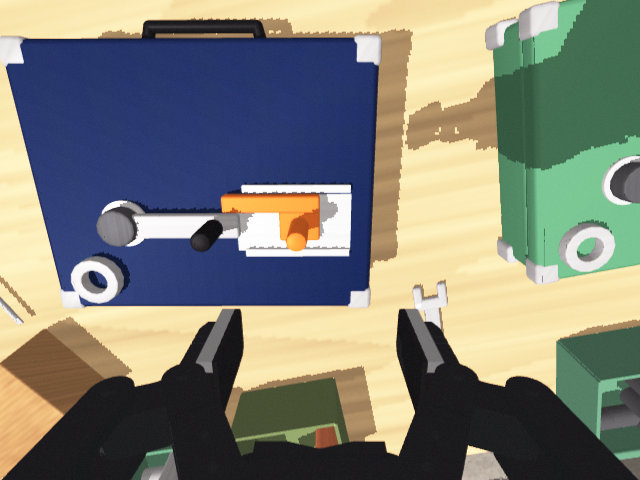

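The wrist view shows the keeper knob top at (297,241), the handle knob top at (200,242), and the jaws about 20 mm to the +y side. I'll cross-check these against the fit.

```bash
cat >> h.py <<'E'
Kw=np.array([[378.02965417,0,319.42830051],[0,378.02965417,242.97900611],[0,0,1]])
Ttc=np.array([[-1.65523457e-03,-9.45455666e-01,-3.25746596e-01,8.39538749e-02],[9.99997552e-01,-1.08661689e-03,-1.92751799e-03,-1.54215987e-04],[1.46842105e-03,-3.25748989e-01,9.45455150e-01,-1.28931093e-01],[0,0,0,1]])
def wray(pos,q,uv,z):
    m=R.from_quat(q).as_matrix(); o=m@Ttc[:3,3]+pos
    d=m@Ttc[:3,:3]@np.linalg.inv(Kw)@np.array([uv[0],uv[1],1.]); return o+d*(z-o[2])/d[2]
E
python3 - <<'E'
from h import *
from station import manip
o=manip.get_obs(); p,q=o['eef_pos'],o['tool_rot']
print(wray(p,q,(297,241),.139),wray(p,q,(204,235),.119),wray(p,q,(200,242),.139))
for u in ((375,43),(365,302),(68,302),(8,43)): print(wray(p,q,u,.085))
print(c2w(BP,[[-.113,.143,.085],[.113,.143,.085],[.113,-.143,.085],[-.113,-.143,.085],[.03,.0796,.139],[.03,.01,.139]]))
E
```

```text
[ 0.6007402  -0.12590591  0.139     ] [ 0.58774829 -0.19845104  0.119     ] [ 0.58730075 -0.19526981  0.139     ]
[ 0.4780283  -0.04195991  0.085     ]
[ 0.68901963 -0.08438228  0.085     ]
[ 0.63362956 -0.3552074   0.085     ]
[ 0.42276118 -0.3096264   0.085     ]
[[ 0.47322606 -0.03747344  0.085     ]
 [ 0.69486807 -0.08164154  0.085     ]
 [ 0.63897394 -0.36212656  0.085     ]
 [ 0.41733193 -0.31795846  0.085     ]
 [ 0.60107805 -0.12759796  0.139     ]
 [ 0.58747585 -0.19585585  0.139     ]]
```

move_arm(rows=[[[-4,-17,0],[0,0,-0.004],0],[[0,0,0],[0,0,0],0],[[0,0,25],[0,0,0],0],[[0,0,30],[0,0,0],0],[[0,0,30],[0,0,0],0],[[0,0,25],[0,0,0],0],[[0,0,20],[0,0,0],0],[[0,0,0],[0,0,0],0]])

```text
clock: 3.4
eef_pos: [0.5988, -0.1199, 0.1381]
tool_rot: [0.096, 0.995, 0.0, -0.002]
ft_force: [-0.2, -0.2, 0.4]
finger_gap: 0.0429
```

```bash
python3 - <<'E'
from h import *
need(.6009,-.127,.122,78.7)
shot('wrist','w2')
E
```

```text
clock 3.4 pos [ 0.5988 -0.1199  0.1381] yang 79.03732676967277 gap 0.04292803748459803 F [-0.2 -0.2  0.4] q [ 0.03  0.6   0.12  1.96 -0.12  0.59  1.6 ]
shift tool mm [-3.4 -6.6 16.1] turn [ 0.    -0.005  0.006] world mm [  2.1  -7.1 -16.1]
```

View pics/w2.png

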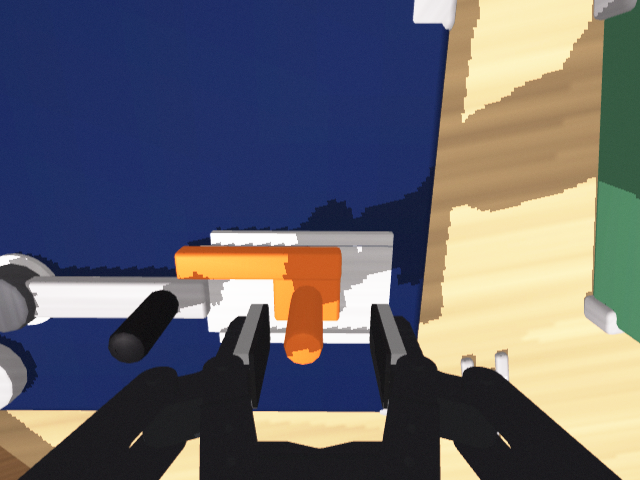

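The knob stands between the jaws, with its top at about (303,350), roughly 6 mm off centre. I'll centre on it, lower and grip.

move_arm(rows=[[[-3,-6,0],[0,-0.005,0.006],0],[[0,0,8],[0,0,0],0],[[0,0,8],[0,0,0],0],[[0,0,0],[0,0,0],0.6],[[0,0,0],[0,0,0],0.8],[[0,0,0],[0,0,0],0.8],[[0,0,0],[0,0,0],0.8],[[0,0,0],[0,0,0],0.8]], force=30)

```text
clock: 4.25
eef_pos: [0.6025, -0.1283, 0.1242]
tool_rot: [0.099, 0.995, -0.0, 0.002]
ft_force: [-0.7, 0.4, -1.9]
finger_gap: 0.0151
```

```bash
python3 - <<'E'
from h import *
k=c2w(BP,[.03,.110,.122])[0]
need(*k,78.7)
E
```

```text
clock 4.25 pos [ 0.6025 -0.1283  0.1242] yang 78.61896881143869 gap 0.01506185047951566 F [-0.7  0.4 -1.9] q [ 0.04  0.62  0.11  1.96 -0.12  0.56  1.61]
shift tool mm [ 1.6 30.8  2.2] turn [ 0.     0.005 -0.001] world mm [ 4.5 30.5 -2.2]
```

Gripped. I'll slide the keeper along +y.

move_arm(rows=[[[0,4,0],[0,0,0],0.8],[[0,5,0],[0,0,0],0.8],[[0.5,5,0],[0,0,0],0.8],[[0.5,5,0],[0,0,0],0.8],[[0.5,5,0],[0,0,0],0.8],[[0,4,0],[0,0,0],0.8],[[0,2,0],[0,0,0],0.8],[[0,0,0],[0,0,0],0.8]], force=40)

```text
clock: 5.05
eef_pos: [0.6084, -0.0983, 0.1243]
tool_rot: [0.099, 0.995, -0.0, 0.004]
ft_force: [4.4, -2.2, -7.3]
finger_gap: 0.0148
```

move_arm(rows=[[[0,1,0],[0,0,0],0.8],[[0,1,0],[0,0,0],0.8],[[0,1,0],[0,0,0],0.8],[[0,1,0],[0,0,0],0.8],[[0,1,0],[0,0,0],0.8],[[0,1,0],[0,0,0],0.8],[[0,0,0],[0,0,0],0.8],[[0,0,0],[0,0,0],0.8]])

```text
clock: 5.85
eef_pos: [0.6085, -0.0977, 0.1243]
tool_rot: [0.101, 0.995, -0.003, 0.003]
ft_force: [2.6, -18.3, -8.6]
finger_gap: 0.0147
```

```bash
python3 - <<'E'
from h import *
k=c2w(BP,[.03,.110,.122])[0]
need(*k,78.7)
shot('wrist','w3')
E
```

```text
clock 5.85 pos [ 0.6085 -0.0977  0.1243] yang 78.39887869699254 gap 0.014728895971737637 F [  2.6 -18.3  -8.6] q [-0.02  0.62  0.12  1.96 -0.13  0.56  1.56]
shift tool mm [ 1.4 -0.3  2.3] turn [-0.005  0.007 -0.005] world mm [-1.4 -0.1 -2.3]
```

View pics/w3.png

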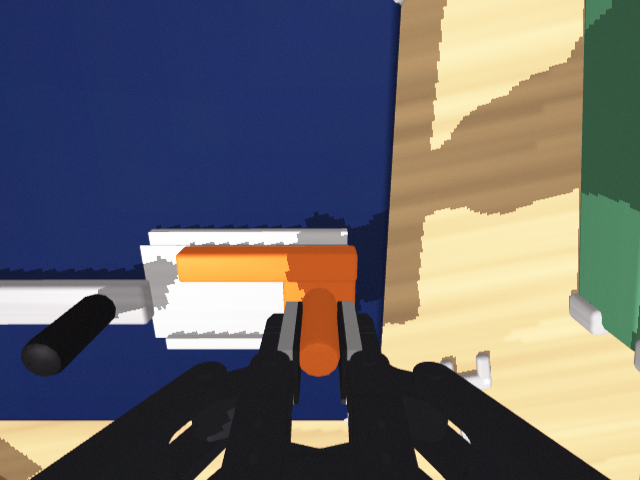

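The keeper is at its stop: the position is blocked, the force is 18 N, and the value is about 0.035. I'll relax the push, release and rise.

move_arm(rows=[[[0,-3,0],[0,0,0],0.8],[[0,-2,0],[0,0,0],0.8],[[0,0,0],[0,0,0],0],[[0,0,0],[0,0,0],0],[[0,0,0],[0,0,0],0],[[0,0,-15],[0,0,0],0],[[0,0,-25],[0,0,0],0],[[0,0,-25],[0,0,0],0]])

```text
clock: 6.7
eef_pos: [0.6069, -0.0975, 0.1909]
tool_rot: [0.099, 0.995, -0.0, 0.002]
ft_force: [0.5, -0.3, -0.2]
finger_gap: 0.0431
```

```bash
python3 - <<'E'
from h import *
k=c2w(BP,[.03,.010,.185])[0]
need(*k,-11.3)
shot('wrist','w4'); shot('top','t4')
E
```

```text
clock 6.7 pos [ 0.6069 -0.0975  0.1909] yang 78.6186512732265 gap 0.04310284326133299 F [ 0.5 -0.3 -0.2] q [-0.03  0.53  0.14  1.92 -0.11  0.69  1.55]
shift tool mm [  -0.4 -100.3    5.9] turn [0.004 0.004 1.569] world mm [-19.4 -98.4  -5.9]
```

View pics/w4.png

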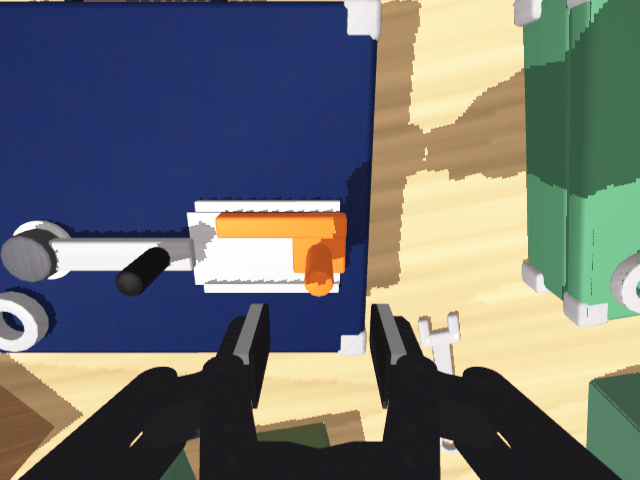

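The keeper stays fully out, its finger (left end at pixel 217) clear of the arm tip (about 193). Next I'll move over the handle knob and turn the jaws so they straddle it along case x.

move_arm(rows=[[[0,-30,0],[0,0,0],0],[[0,-40,0],[0,0,0],0],[[0,-30,0],[0,0,0],0],[[0,0,0],[0,0,0.14],0],[[0,0,0],[0,0,0.14],0],[[0,0,0],[0,0,0.14],0],[[0,0,0],[0,0,0.14],0],[[0,0,0],[0,0,0.14],0]])

```text
clock: 7.6
eef_pos: [0.5872, -0.1955, 0.1898]
tool_rot: [0.437, 0.899, 0.001, 0.002]
ft_force: [-0.6, -0.7, -0.2]
finger_gap: 0.0429
```

move_arm(rows=[[[0,0,0],[0,0,0.14],0],[[0,0,0],[0,0,0.14],0],[[0,0,0],[0,0,0.14],0],[[0,0,0],[0,0,0.14],0],[[0,0,0],[0,0,0.14],0],[[0,0,0],[0,0,0.14],0],[[0,0,0],[0,0,0.03],0],[[0,0,0],[0,0,0],0]])

```text
clock: 8.4
eef_pos: [0.5874, -0.1953, 0.1894]
tool_rot: [0.773, 0.635, 0.002, 0.002]
ft_force: [1.1, 0.0, 0.4]
finger_gap: 0.0423
```

```bash
python3 - <<'E'
from h import *
k=c2w(BP,[.03,.010,.123])[0]
need(*k,-11.3)
shot('wrist','w5')
E
```

```text
clock 8.4 pos [ 0.5874 -0.1953  0.1894] yang -11.180284194902846 gap 0.042305998777832005 F [1.1 0.  0.4] q [-0.16  0.6   0.59  1.93 -0.49  0.75  0.53]
shift tool mm [-0.5 -0.1 66.4] turn [ 0.005 -0.     0.002] world mm [  0.1  -0.5 -66.4]
```

View pics/w5.png

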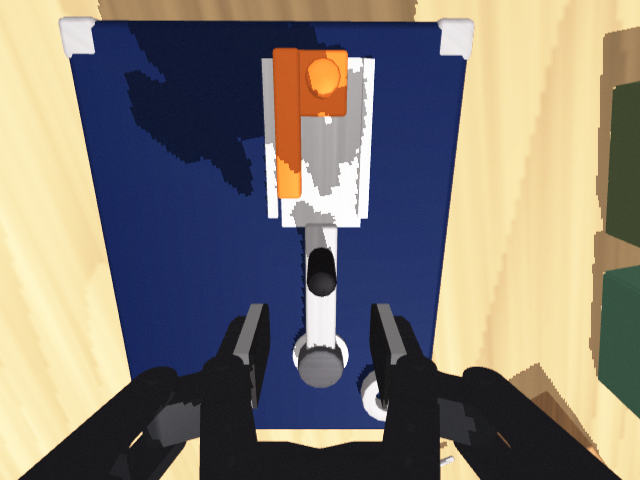

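The handle knob is centred between the jaws' line, at (321,272). I'll lower and grip.

move_arm(rows=[[[0,0,15],[0,0,0],0],[[0,0,20],[0,0,0],0],[[0,0,20],[0,0,0],0],[[0,0,11],[0,0,0],0],[[0,0,0],[0,0,0],0.5],[[0,0,0],[0,0,0],0.8],[[0,0,0],[0,0,0],0.8],[[0,0,0],[0,0,0],0.8]], force=30)

```text
clock: 9.25
eef_pos: [0.5876, -0.1961, 0.1235]
tool_rot: [0.773, 0.634, 0.001, 0.002]
ft_force: [1.5, -3.8, -7.5]
finger_gap: 0.0149
```

```bash
python3 - <<'E'
from h import *
k=c2w(BP,[.03,.010,.123])[0]
need(*k,-11.3)
shot('wrist','w6')
E
```

```text
clock 9.25 pos [ 0.5876 -0.1961  0.1235] yang -11.338597111788642 gap 0.01487018493532933 F [ 1.5 -3.8 -7.5] q [-0.1   0.68  0.52  1.97 -0.56  0.62  0.59]
shift tool mm [ 0.3 -0.2  0.5] turn [ 0.005  0.001 -0.001] world mm [-0.1  0.3 -0.5]
```

View pics/w6.png

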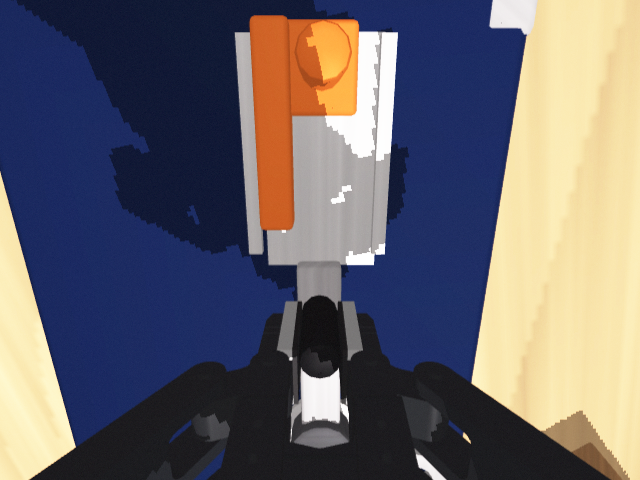

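Gripped. I'll swing it along the 80 mm arc, turning with the arm.

move_arm(rows=[[[-0.4,-8,0],[0,0,-0.1],0.8],[[-0.4,-8,0],[0,0,-0.1],0.8],[[-0.4,-8,0],[0,0,-0.1],0.8],[[-0.4,-8,0],[0,0,-0.1],0.8],[[-0.4,-8,0],[0,0,-0.1],0.8],[[-0.4,-8,0],[0,0,-0.1],0.8],[[-0.4,-8,0],[0,0,-0.1],0.8],[[0,0,0],[0,0,0],0.8]], force=40)

```text
clock: 10.1
eef_pos: [0.533, -0.2054, 0.1235]
tool_rot: [0.509, 0.861, 0.001, 0.003]
ft_force: [1.1, -4.4, -8.7]
finger_gap: 0.0147
```

```bash
python3 - <<'E'
from h import *
a=.7
k=c2w(BP,[.03-.08*np.sin(a),-.07+.08*np.cos(a),.123])[0]
need(*k,-11.3+np.degrees(a))
from station import manip
v=c2w([0,0,0],[0,0,0]); p=manip.get_obs()['eef_pos']; pv=c2w(BP,[.03,-.07,0])[0]
print(np.degrees(np.arctan2(p[1]-pv[1],p[0]-pv[0]))-78.73, np.hypot(*(p-pv)[:2]))
E
```

```text
clock 10.1 pos [ 0.533  -0.2054  0.1235] yang 28.768473372702495 gap 0.014717033509780092 F [ 1.1 -4.4 -8.7] q [ 0.06  0.6   0.3   2.08 -0.35  0.51  1.13]
shift tool mm [0.8 0.8 0.5] turn [ 0.004  0.005 -0.001] world mm [ 0.3  1.1 -0.5]
40.6955122255827 0.07916000873735018
```

Tracking the arc well at 40.7°, with low force. Continuing to the end.

move_arm(rows=[[[-0.3,-8,0],[0,0,-0.1],0.8],[[-0.3,-8,0],[0,0,-0.1],0.8],[[-0.3,-8,0],[0,0,-0.1],0.8],[[-0.3,-8,0],[0,0,-0.1],0.8],[[-0.3,-8,0],[0,0,-0.1],0.8],[[-0.3,-8,0],[0,0,-0.1],0.8],[[-0.3,-8,0],[0,0,-0.1],0.8],[[0,0,0],[0,0,0],0.8]])

```text
clock: 10.9
eef_pos: [0.4978, -0.2465, 0.1234]
tool_rot: [0.184, 0.983, -0.0, 0.004]
ft_force: [3.4, -3.9, -8.0]
finger_gap: 0.0144
```

move_arm(rows=[[[-0.3,-4,0],[0,0,-0.06],0.8],[[-0.3,-4,0],[0,0,-0.06],0.8],[[0,-3,0],[0,0,-0.04],0.8],[[0,-2,0],[0,0,0],0.8],[[0,-1,0],[0,0,0],0.8],[[0,-1,0],[0,0,0],0.8],[[0,-1,0],[0,0,0],0.8],[[0,0,0],[0,0,0],0.8]])

```text
clock: 11.7
eef_pos: [0.4942, -0.2592, 0.1232]
tool_rot: [0.104, 0.995, 0.0, 0.003]
ft_force: [5.4, 3.6, -3.1]
finger_gap: 0.0146
```

```bash
python3 - <<'E'
from h import *
a=np.pi/2
k=c2w(BP,[.03-.08*np.sin(a),-.07+.08*np.cos(a),.123])[0]
need(*k,-11.3+np.degrees(a))
from station import manip
p=manip.get_obs()['eef_pos']; pv=c2w(BP,[.03,-.07,0])[0]
print(np.degrees(np.arctan2(p[1]-pv[1],p[0]-pv[0]))-78.73, np.hypot(*(p-pv)[:2]))
shot('wrist','w7')
E
```

```text
clock 11.7 pos [ 0.4942 -0.2592  0.1232] yang 78.07436680483133 gap 0.014610282284366997 F [ 5.4  3.6 -3.1] q [ 0.35  0.57  0.04  2.09 -0.05  0.47  1.8 ]
shift tool mm [0.9 0.3 0.2] turn [ 0.001  0.007 -0.011] world mm [-0.8  0.5 -0.2]
90.23233314647736 0.07912916695579551
```

View pics/w7.png

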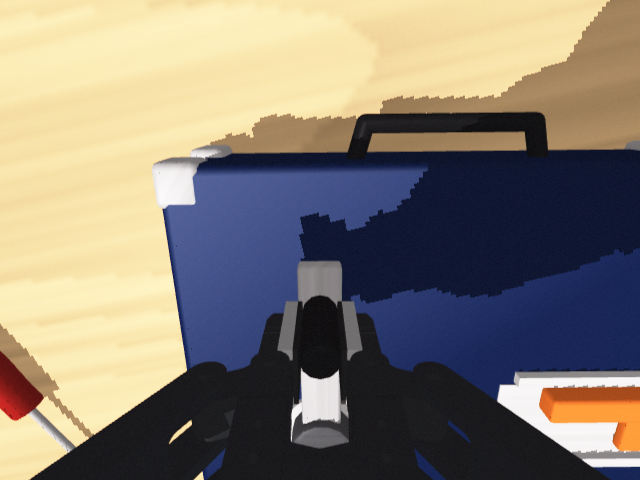

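At 90.2° by the fit. I'll nudge 4 mm more to confirm the stop, then relax, release and rise.

move_arm(rows=[[[0,-1,0],[0,0,0],0.8],[[0,-1,0],[0,0,0],0.8],[[0,-1,0],[0,0,0],0.8],[[0,-1,0],[0,0,0],0.8],[[0,0,0],[0,0,0],0.8],[[0,0,0],[0,0,0],0.8],[[0,0,0],[0,0,0],0.8],[[0,0,0],[0,0,0],0.8]])

```text
clock: 12.55
eef_pos: [0.4941, -0.2596, 0.1232]
tool_rot: [0.102, 0.995, 0.002, 0.003]
ft_force: [6.5, 14.4, 0.3]
finger_gap: 0.0145
```

The stop is confirmed: the tool moved 0.4 mm while the force rose to 14 N. Releasing.

move_arm(rows=[[[0,3,0],[0,0,0],0.8],[[0,1,0],[0,0,0],0.8],[[0,0,0],[0,0,0],0],[[0,0,0],[0,0,0],0],[[0,0,0],[0,0,0],0],[[0,0,-15],[0,0,0],0],[[0,0,-25],[0,0,0],0],[[0,0,-30],[0,0,0],0]])

```text
clock: 13.35
eef_pos: [0.4914, -0.2604, 0.1929]
tool_rot: [0.105, 0.995, 0.0, 0.001]
ft_force: [0.5, -0.7, -0.6]
finger_gap: 0.0427
```

move_arm(rows=[[[0,0,-30],[0,0,0],0],[[10,0,-30],[0,0,0],0],[[0,0,-10],[0,0,0],0],[[0,0,0],[0,0,0],0],[[0,0,0],[0,0,0],0],[[0,0,0],[0,0,0],0],[[0,0,0],[0,0,0],0],[[0,0,0],[0,0,0],0]])

```text
clock: 14.15
eef_pos: [0.4821, -0.2582, 0.2619]
tool_rot: [0.104, 0.995, -0.0, 0.002]
ft_force: [0.1, -0.6, 0.7]
finger_gap: 0.0426
```

```bash
python3 - <<'E'
from h import *
need(.5,-.2,.2,78)
shot('wrist','w8'); d=shot('scene','s8'); t=d['frame'][140:340,130:400,::-1]
cv2.imwrite('pics/s8z.png',cv2.resize(t,None,fx=2.9,fy=2.9))
E
```

```text
clock 14.15 pos [ 0.4821 -0.2582  0.2619] yang 78.04274733301547 gap 0.04257741056247353 F [ 0.1 -0.6  0.7] q [ 0.34  0.36  0.07  2.   -0.04  0.78  1.79]
shift tool mm [-5.2 60.6 61.9] turn [0.    0.003 0.001] world mm [ 17.9  58.2 -61.9]
```

View pics/w8.png

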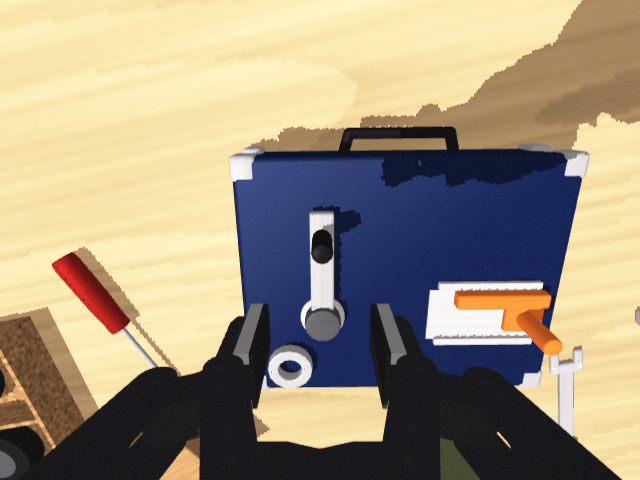

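View pics/s8z.png

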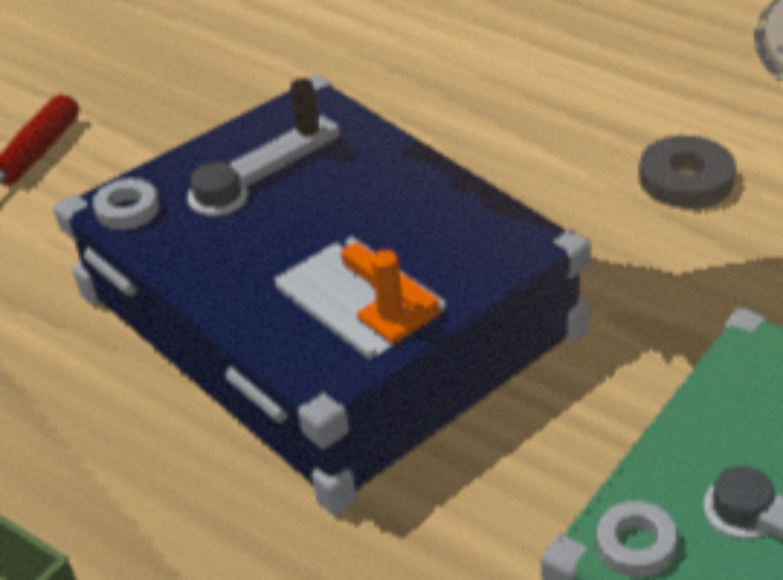

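The handle points at the front (wrist knob at (322,248), pivot at (323,322)), the keeper is fully out, and the bearing has not moved. I'll put numbers on both, then hand in.

```bash
python3 - <<'E'
from h import *
from station import manip,ticket
o=manip.get_obs(); p,q=o['eef_pos'],o['tool_rot']
def case(w):
    c,s=np.cos(BP[2]),np.sin(BP[2]); d=w[:2]-BP[:2]; return np.array([c*d[0]+s*d[1],-s*d[0]+c*d[1]])*1000
print('tip end mid',case(wray(p,q,(322,211.5),.099)),'knob top',case(wray(p,q,(322,253),.139)),'keeper knob top',case(wray(p,q,(552,345),.139)))
print(ticket.hand_in())
E
```

```text
tip end mid [-70.07549626 -70.31705655] knob top [-49.9887815 -70.7548653] keeper knob top [ 28.95002814 107.38684477]
the job is handed in; nothing more can be done
None
```

The blue case is unlocked and the job is handed in at about 14.2 s of the 43 s allowed. I slid the orange keeper out to its stop first, then turned the steel handle a quarter turn to its stop. Both were released and the arm was lifted clear.

**Keeper:** while gripped, it stopped moving at the position expected for 0.035 m, with the force rising to about 18 N. The last wrist picture put its knob at y 107 mm where 110 mm was expected. That corresponds to about 0.032 m. I trust the stop over the picture, since the knob's top was read off by eye and the calibration is only good to about 2 mm.

**Handle:** it read 90.2° at the stop, where the tool moved only 0.4 mm while the force rose to about 14 N. In the last picture the arm's tip was at (-70, -70) mm and its knob at (-50, -71) mm in the case's frame, so it points straight at the front.

**Everything else:** the bearing is still in place on the lid. The arm stayed clear of the green case, and the wrist force was near zero at the end. The highest wrist force I saw in any reading was about 20 N.

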